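# Unlock the dust extractor's filter and set it out for cleaning

## Robot

A 7-joint arm with a two-finger parallel gripper is mounted at the origin on a cart in front of the work surface, level with it; the furniture and walls round the work are solid. World frame = base frame: x ahead of the robot, y to its left, z up, the work surface at z = 0. Lengths are in m, angles in rad, forces in N, time in s.
With the tool pointing down it reaches from about 0.375 to 0.925 m from the base axis. Payload 3.1 kg.
Tool frame: the origin (TCP) lies at the very end of the fingers, on their centre line; the grasp point (between the pads) lies behind it (manip.grip_point_offset is the z of the grasp point in the tool frame, in m); z points along the fingers, y is the line along which they close (so a half turn about z gives the same grasp; the last joint's range is limited). The gripper opens to 85 mm and grips with 20 to 120 N. Pads are 22 mm wide; open, the fingers measure 114 mm over their backs; the gripper's body (76 mm by 85 mm) begins 54 mm behind the grasp point. The pads swing forward as they close: fully open they stand 13 mm farther back than shut.
Start: joints at [-1.338, 0.383, 0.044, 1.598, -0.018, 1.161, -0.05], TCP at [0.211, 0.615, 0.204] pointing down, gripper open.
Joint ranges: [-2.61, 2.61], [-0.41, 2.15], [-1.48, 1.57], [0, 2.5], [-1.57, 4.71], [0.05, 1.97], [-2.85, 2.85]. Speed limits (rad/s): [2.79, 2.79, 3.14, 3.14, 3.14, 3.14, 3.14].

## Interface

Orientations are given as a 3x3 rotation matrix whose columns are the frame's x, y, z axes.
In Python, from plant import read_state, viewer, manip gives the robot as it stands.
- The arm moves only by the tool arm_command, never from a script. Its argument "targets" is a list of rows, each an object with "fingers": the closure in counts, from 0 (fully open) to 255 (shut); "linear": the shift along the tool's x, y, z in mm, a list of three; "yaw": the turn about the tool's z in rad. A call has 1 to 12 rows; each row shifts and turns the commanded pose from where the row before left it, along the tool's axes as they then stand; what a row does not reach is not made up. A row lasts 1/8 s, in which the tool goes at most 62.5 mm and 10.7 degrees, less where a joint would pass 70% of its speed; a pose out of reach is approached as far as the arm can. A call is refused whole if a number of a shift passes 62.5 or a number of a turn 0.188, either way. A call with a gripper value outside its range is refused whole. The fingers move at their own pace and stop on an object; "force" is the grip in N (left out, the last holds). Time passes only in rows, so rows that do not move let the fingers close. It gives the time, the measured TCP pose, the force, the opening and the grip force at its end, in the units of the state.
- read_state(): the state, without advancing time (a new reading comes with each control period).
- viewer.get_image(name): name is "scene" or "top" or "wrist"; returns (picture, depth): 384x512x3 uint8, red, green, blue; 384x512 float32, m along the optical axis (not along the pixel's ray), 0 where there is no reading.
- viewer.get_calibration(name): a dict with "fx", "fy", "cx", "cy" (pixels), "extrinsics" (4x4, takes a point from camera to world coordinates). Camera axes: x right, y up, looking along -z (the intrinsics and any distortion apply to the point x, -y, -z); pixel columns grow to the right and rows downward; lengths in m; the calibration is good to about 2 mm. A picture is of the moment at which its call begins: read the wrist's pose just before it. get_calibration takes no time and is no camera call; for the wrist camera it gives the pose at the moment of the call.
- manip.finish_job(): hands the job in; it is judged then, once.
The state is a dict: "t": time; "qpos": joint angles; "joint_velocities": joint speeds; "tau": joint torques, N m; "eef_pos": TCP position; "orientation": TCP orientation; "ft_force": force on the tool from outside, world axes, zero at the start; "wrist_torque": the same for the moment, N m; "gripper_width": finger opening in m; "finger_force": force on a finger pad.
Only numpy, scipy, OpenCV 4.12 (cv2) and the standard library are available. Lean on these libraries where they do the work, as an engineer would, in place of code of your own. Each camera call takes 0.05 s, during which the arm holds its last target. There are 200 camera calls.

## Task

Take the filter cartridge out of the blue dust extractor: turn its orange knob counter-clockwise (seen from above) until it lines up with the green marks (its stop comes just beyond them; do not lean hard on it), then lift it straight out without forcing it. Stand it upright, knob up, inside the grey tray, setting it down gently rather than dropping it, let go of it, and leave the tools, pen and red seal blank on the desk as they lie.

Things in the scene. Friction and masses are not known exactly. Their poses are not given: they have to be found in the camera images.
- extractor: Bench dust extractor, fixed: blue box 150 x 150 mm, 90 mm high, black grille on its -x face, round black intake on its -y face. Origin at the centre of its underside, on the desk; z up. Green bars on its top, at its +x and -x, mark the open position of the knob; red dots mark the locked one.
- socket (a point): Centre of the round bayonet collar, level with the extractor's top (90 mm); axes as the extractor's. Bore 58 mm, collar 7 mm thick, with notches at +x and -x. At the start the filter's cap rests on it, its lugs caught under the collar, the knob bar 0.87 to 1.26 rad clockwise (from above) of the extractor's x axis.
- filter_grip (a point): Loose filter cartridge, about 0.16 kg: a point on its upright axis inside its orange knob, a bar 60 mm long (filter x), 16 mm thick (y), 34 mm high (z) on a black cap of 76 mm diameter. The point is 14 mm below the knob's top, 19 mm above the cap's upper face, 109 mm above the filter's foot. A half turn looks the same. Turns against light friction, with 2 mm of vertical play.
- filter_lugs (a point): The filter's axis at the height of its two lugs, 67.5 mm above its foot; axes as the knob's. Lugs 10 mm wide, 70 mm tip to tip, along the knob bar. Turned counter-clockwise, they meet a stop about 0.16 rad beyond exact alignment of bar and extractor x. From 0.2 rad short of alignment up to the stop they stand in the notches and the filter lifts out.
- filter_foot (a point): Centre of the filter's flat foot, 54 mm in diameter, the end of the white pleated part that hangs inside the extractor, 80 mm below the underside of the cap (10 mm thick). The filter must rise 80 mm to clear the extractor's top.
- tray: Grey open tray, fixed, 150 x 150 mm outside, walls 26 mm high and 4 mm thick, floor 4 mm thick, small steel handles at its +y and -y sides. Origin at the centre of its underside, on the desk.
- tray_in (a point): Centre of the tray's inner floor, 4 mm above the desk.
- graver_long: Bystander: cord-wrapped engraving knife, 14 x 203 x 14 mm, lying between the extractor and the tray. Origin at the centre of its underside.
- graver_thin: Bystander: engraving knife, 11 x 160 x 12 mm, lying near the front edge of the desk. Origin at the centre of its underside.
- blank_red: Bystander: red round bar (a seal blank), 15 x 45 x 15 mm, lying farther back than the long knife. Origin at the centre of its underside.
- pen_orange: Bystander: stubby orange marker pen, 20 x 53 x 21 mm, lying to the right, beside the wooden vice. Origin at the centre of its underside.
Mind the look-alikes: they are no part of the job. What is shaped like the part that bears filter_grip but purple or turquoise is not meant.

How it is judged:
On the way, in this order (a step that is already met when the one before it is completed fails the run):
1. the knob is turned counter-clockwise into line with the green marks while the filter is still seated (angle between the x axis of filter_grip and the x axis of extractor, either way round below 0.3 rad and z of filter_grip in the frame of extractor below 0.124 m), for 0.1 s.
2. the filter is lifted out, its foot above the extractor's top (z of filter_grip in the frame of extractor above 0.201 m and angle between filter_grip's own z axis and vertical below 0.4 rad), for 0.05 s.
At the end, for the whole second after the job is handed in: The filter stands upright (within 0.1 rad), knob up, on the floor of the tray, its axis within 46 mm of the tray's centre along each tray side, at rest and released (x of filter_grip in the frame of tray between -0.046 and 0.046 m and y of filter_grip in the frame of tray between -0.046 and 0.046 m and height (world z) of filter_grip between 0.105 and 0.119 m and angle between filter_grip's own z axis and vertical below 0.1 rad and linear speed of filter below 0.02 m/s and contact force between the fingers and filter below 0.1 N); the robot touches nothing.
It fails at once if the filter is forced: more than 150 N between filter and extractor (contact force between filter and extractor above 150 N).
It fails at once if the filter is rammed into the tray with more than 100 N (contact force between filter and tray above 100 N).
It fails at once if the filter is dropped: falls freely faster than 0.6 m/s (linear speed of filter above 0.6 m/s and contact force between the fingers and filter below 0.1 N).
It fails at once if a bystander on the desk is moved by more than 20 mm (distance of any of graver_long, graver_thin, blank_red, pen_orange from where it was at the start of the episode above 0.02 m).
It also fails if it takes over 51 s, if anything falls off the work surface, if the arm or the gripper's body presses on something with over 40 N, if the wrist force passes 120 N, or if a joint passes its speed limit or range.

## Working session

There is one attempt and no reset: what is moved stays moved. The work goes in short steps, Python scripts to look and compute and a tool call to move; the robot and the scene stay as the last step left them, time stands still between calls to the robot, and variables do not carry over. Pictures are saved under pics/ and viewed, at most 10 in all, crops included, and the job is handed in when it is done.

Besides the shell and the picture viewer there is one more tool, called as name(argument=value, ...), one argument or row to a line, values as JSON. arm_command: Moves the arm, as the interface text tells. Its arguments: {"type":"object","properties":{"targets":{"type":"array","items":{"type":"object","properties":{"fingers":{"type":"number"},"linear":{"type":"array","items":{"type":"number"}},"yaw":{"type":"number"}}}},"force":{"type":"number"}},"required":["targets"]}

```bash
mkdir -p pics; cat > h.py <<'E'
import numpy as np, cv2
from plant import read_state, viewer, manip
def shot(name,f):
    c=viewer.get_calibration(name); im,d=viewer.get_image(name)
    cv2.imwrite(f'pics/{f}.png',im[:,:,::-1]); np.savez(f'{f}.npz',im=im,d=d,E=c['extrinsics'],K=[c['fx'],c['fy'],c['cx'],c['cy']])
    return im,d,c
def cloud(f):
    z=np.load(f+'.npz'); d=z['d']; fx,fy,cx,cy=z['K']; v,u=np.mgrid[:d.shape[0],:d.shape[1]]
    P=np.stack([(u-cx)/fx*d,-(v-cy)/fy*d,-d],-1); E=z['E']
    return z['im'],P@E[:3,:3].T+E[:3,3],d
E
python3 - <<'E'
from h import *
s=read_state(); print({k:np.round(v,3).tolist() for k,v in s.items()}, manip.grip_point_offset)
a=shot('scene','scene0')[0]; b=shot('top','top0')[0]
print(viewer.get_calibration('top'))
E
```

```text
{'t': 0.0, 'qpos': [-1.338, 0.384, 0.044, 1.6, -0.018, 1.161, -0.05], 'joint_velocities': [0.001, 0.0, 0.001, 0.002, -0.0, -0.0, -0.0], 'tau': [-0.0, -43.345, 1.025, -24.952, 0.011, 0.011, 0.0], 'eef_pos': [0.211, 0.614, 0.203], 'orientation': [[-0.946, 0.325, -0.001], [0.325, 0.946, -0.003], [-0.0, -0.003, -1.0]], 'ft_force': [-0.081, 0.761, 0.021], 'wrist_torque': [0.013, -0.028, 0.057], 'finger_force': 0.0, 'gripper_width': 0.086} -0.0187
{'fx': 476.51192596803884, 'fy': 476.51192596803884, 'cx': 254.67434500085648, 'cy': 193.46767503502014, 'extrinsics': array([[ 0.00770318,  0.98170437, -0.19025558,  0.29548327],
       [-0.99962346,  0.01257075,  0.02439078,  0.12170253],
       [ 0.02633619,  0.18999606,  0.98143156,  1.14529857],
       [ 0.        ,  0.        ,  0.        ,  1.        ]])}
```

View pics/top0.png

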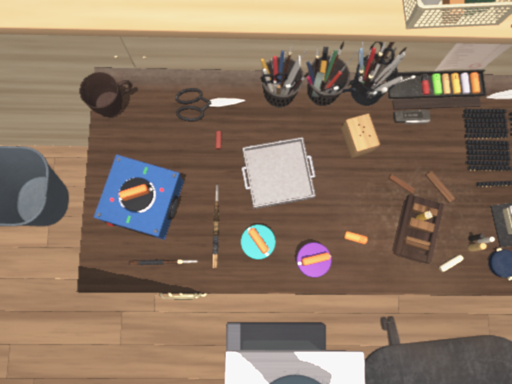

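View pics/scene0.png

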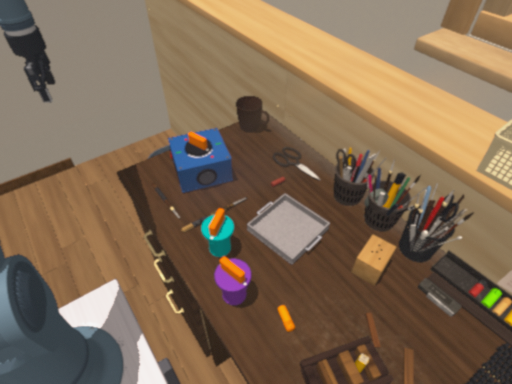

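Top view shows these things that could be taken for the knob:
- bar on the blue extractor at (134,192): chosen, it has the green and red marks
- bar on the turquoise can at (259,241): decoy
- bar on the purple can at (314,259): decoy
- orange pen at (356,238)

The tray is at (279,172), the long knife at (216,227) and the red blank at (219,140).

```bash
python3 - <<'E'
from h import *
im,P,d=cloud('top0')
cv2.imwrite('pics/crop0.png',cv2.resize(im[145:250,85:195,::-1],None,fx=5,fy=5,interpolation=cv2.INTER_CUBIC))
hsv=cv2.cvtColor(im,cv2.COLOR_RGB2HSV); v,u=np.mgrid[:384,:512]
def rep(n,m):
    p=P[m]; (c,sz,a)=cv2.minAreaRect((p[:,:2]*1000).astype(np.float32)); 
    print(n,m.sum(),'med',np.median(p,0).round(4),'rect',np.round(c,1),np.round(sz,1),round(a,1)); return p
box=(u>90)&(u<190)&(v>150)&(v<245)
rep('bluetop',box&(hsv[...,0]>100)&(hsv[...,0]<125)&(hsv[...,1]>150)&(P[...,2]>.08)&(P[...,2]<.1))
k=box&(hsv[...,0]<20)&(hsv[...,1]>150)&(P[...,2]>.12); p=rep('knob',k)
print(np.percentile(P[k][:,2],[5,50,95]))
g=box&(hsv[...,0]>45)&(hsv[...,0]<85)&(hsv[...,1]>120)
n,l,st,ce=cv2.connectedComponentsWithStats(g.astype(np.uint8))
for i in range(1,n):
    if st[i,4]>4: print('green',ce[i],np.median(P[l==i],0).round(4))
t=(u>235)&(u<320)&(v>130)&(v<212)&(P[...,2]>.018)&(P[...,2]<.05)
rep('trayrim',t)
for n,(a,b,c2,d2) in dict(knife=(205,225,180,270),blank=(212,226,128,152),turq=(238,280,220,262)).items():
    m=(u>a)&(u<b)&(v>c2)&(v<d2)&(P[...,2]>.007); 
    if m.sum()>5: rep(n,m); print(P[m].max(0).round(3),P[m].min(0).round(3))
E
```

```text
bluetop 0 med [nan nan nan] rect [0. 0.] [0. 0.] 0.0
knob 95 med [0.4936 0.3537 0.1304] rect [494.8 358. ] [17.3 55.7] 18.2
[0.12129032 0.13040674 0.13432051]
green [144.91666667 170.25      ] [0.5512 0.3441 0.0904]
green [128.         218.72727273] [0.4387 0.3759 0.0907]
trayrim 599 med [0.5699 0.0351 0.0249] rect [567.9  37.8] [151.  170.9] 11.0
knife 330 med [0.4241 0.1864 0.0122] rect [409.7 180.4] [250.7  55.5] 14.7
[0.538 0.194 1.145] [0.295 0.122 0.007]
blank 105 med [0.6481 0.1852 0.0138] rect [649.5 185.4] [14.5 44.6] 85.2
[0.672 0.193 0.019] [0.628 0.178 0.008]
turq 920 med [0.3905 0.0893 0.0914] rect [362.9  87.1] [132.2  73.8] 2.0
[0.429 0.125 1.145] [0.295 0.052 0.081]
  return _methods._mean(a, axis=axis, dtype=dtype,
  ret = um.true_divide(
```

View pics/crop0.png

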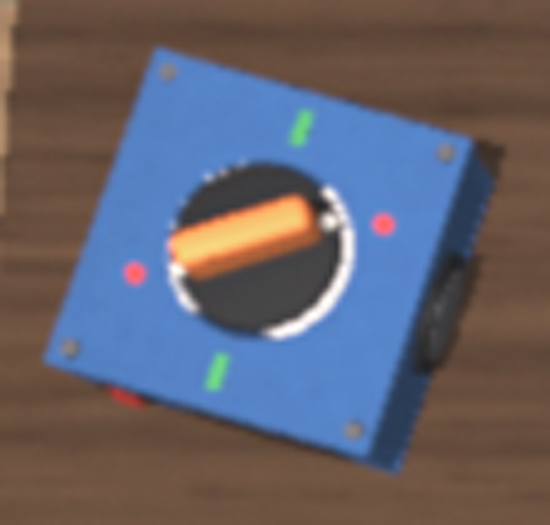

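The crop confirms the choice: an orange bar on the blue box at crop (245,237), green bars at (300,128) and (217,372), red dots at (384,224) and (135,273). The extractor's yaw is about -0.275 rad and its centre about (0.495, 0.360). The bar is at about -1.25 rad. I'll move above it now.

arm_command(
  targets=[
    {"yaw": 0.184, "fingers": 0},
    {"yaw": 0.184},
    {"yaw": 0.184},
    {"yaw": 0.184},
    {"yaw": 0.184},
    {"linear": [-47, 27, 0]},
    {"linear": [-47, 27, 0]},
    {"linear": [-47, 27, 0]},
    {"linear": [-47, 27, 0]},
    {"linear": [-47, 27, 0]},
    {"linear": [-47, 27, 0]},
    {"linear": [-47, 27, 0]},
  ],
)

```text
schema error: expected keys fingers, linear, yaw
```

arm_command(
  targets=[
    {"linear": [0, 0, 0], "fingers": 0},
    {"linear": [0, 0, 0]},
  ],
)

```text
schema error: expected keys fingers, linear, yaw
```

```bash
cat > m.py <<'E'
from h import *
import sys
f=sys.argv[1]; s=read_state(); R=s['orientation']; print('tcp',np.round(s['eef_pos'],4),'R',np.round(R,3).tolist(),'q',np.round(s['qpos'],2).tolist())
shot('wrist',f); im,P,d=cloud(f); hsv=cv2.cvtColor(im,cv2.COLOR_RGB2HSV)
k=(hsv[...,0]<22)&(hsv[...,1]>140)&(P[...,2]>.1)&(d>0)
zt=np.percentile(P[k][:,2],90); kt=k&(abs(P[...,2]-zt)<.006)
for n,m in (('knob',k),('top',kt)):
    p=P[m]; c,sz,a=cv2.minAreaRect((p[:,:2]*1000).astype(np.float32)); print(n,m.sum(),zt.round(4),np.round(c,1),np.round(sz,1),round(a,1))
g=(hsv[...,0]>45)&(hsv[...,0]<85)&(hsv[...,1]>120)&(d>0)
n,l,st,ce=cv2.connectedComponentsWithStats(g.astype(np.uint8))
for i in range(1,n):
    if st[i,4]>30: print('green',ce[i].round(),st[i,4],P[l==i].mean(0).round(4))
E
python3 m.py w1
```

```text
tcp [0.2108 0.6139 0.2028] R [[-0.946, 0.325, -0.001], [0.325, 0.946, -0.002], [-0.0, -0.002, -1.0]] q [-1.34, 0.38, 0.04, 1.6, -0.02, 1.16, -0.05]Traceback (most recent call last):
  File "m.py", line 6, in <module>
    zt=np.percentile(P[k][:,2],90); kt=k&(abs(P[...,2]-zt)<.006)
    return _quantile_unchecked(
        a, q, axis, out, overwrite_input, method, keepdims, weights)
    return _ureduce(a,
                    func=_quantile_ureduce_func,
    ...<5 lines>...
                    overwrite_input=overwrite_input,
                    method=method)
    r = func(a, **kwargs)
    result = _quantile(arr,
                       quantiles=q,
    ...<2 lines>...
                       out=out,
                       weights=wgt)
    slices_having_nans = np.isnan(arr[-1, ...])
                                  ~~~^^^^^^^^^
IndexError: index -1 is out of bounds for axis 0 with size 0
```

View pics/w1.png

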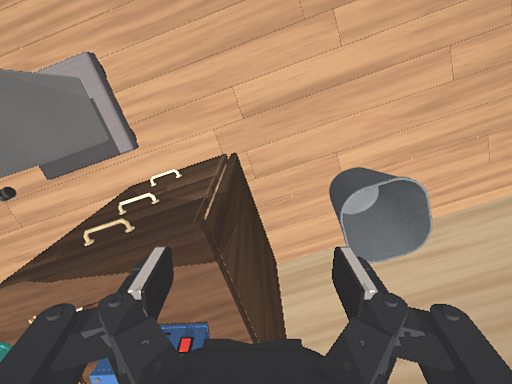

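The moves were refused because every row needs all three keys. The picture is the unmoved start view, with the fingers at (150,275) and (355,275) and a corner of the extractor at (190,340).

arm_command(
  targets=[
    {"fingers": 0, "linear": [0, 0, 0], "yaw": 0.184},
    {"fingers": 0, "linear": [0, 0, 0], "yaw": 0.184},
    {"fingers": 0, "linear": [0, 0, 0], "yaw": 0.184},
    {"fingers": 0, "linear": [0, 0, 0], "yaw": 0.184},
    {"fingers": 0, "linear": [0, 0, 0], "yaw": 0.184},
    {"fingers": 0, "linear": [-47, 27, 0], "yaw": 0},
    {"fingers": 0, "linear": [-47, 27, 0], "yaw": 0},
    {"fingers": 0, "linear": [-47, 27, 0], "yaw": 0},
    {"fingers": 0, "linear": [-47, 27, 0], "yaw": 0},
    {"fingers": 0, "linear": [-47, 27, 0], "yaw": 0},
    {"fingers": 0, "linear": [-47, 27, 0], "yaw": 0},
    {"fingers": 0, "linear": [-47, 27, 0], "yaw": 0},
  ],
)

```text
t: 1.65
eef_pos: [0.4948, 0.3606, 0.2038]
orientation: [[-0.315, 0.949, -0.0], [0.949, 0.315, -0.0], [0.0, -0.0, -1.0]]
ft_force: [0.4, 0.3, -0.6]
gripper_width: 0.0855
finger_force: 0.0
```

arm_command(
  targets=[
    {"fingers": 0, "linear": [0, 0, 0], "yaw": 0},
    {"fingers": 0, "linear": [0, 0, 0], "yaw": 0},
  ],
)

```text
t: 1.9
eef_pos: [0.4935, 0.3621, 0.2036]
orientation: [[-0.314, 0.949, -0.001], [0.949, 0.314, 0.0], [0.001, -0.001, -1.0]]
ft_force: [-0.0, 0.4, -0.4]
gripper_width: 0.0854
finger_force: 0.0
```

```bash
python3 m.py w2
```

```text
tcp [0.4935 0.3621 0.2036] R [[-0.314, 0.949, -0.001], [0.949, 0.314, 0.0], [0.001, -0.001, -1.0]] q [-1.0, 0.32, 0.37, 1.71, -0.13, 1.14, -0.28]
knob 726 0.1341 [430.9 231.2] [341.   64.3] 67.0
top 500 0.1341 [496.4 361.5] [15.7 57.9] 18.0
green [299. 209.] 66 [0.5521 0.345  0.091 ]
```

View pics/w2.png

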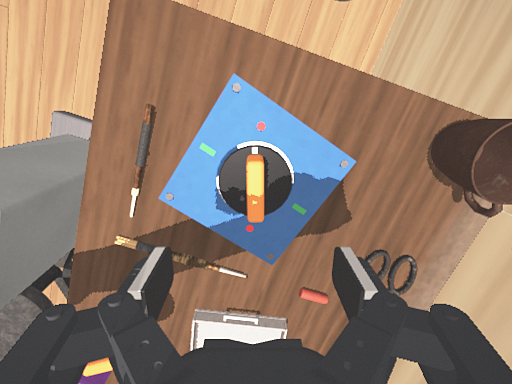

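Wrist view: the knob is at (255,188) with its bar in line with the tool's x, green marks at (208,150) and (300,209), nothing in the way. I'll shift slightly, descend and grip.

arm_command(
  targets=[
    {"fingers": 0, "linear": [-1.5, 2, 24], "yaw": 0},
    {"fingers": 0, "linear": [0, 0, 24], "yaw": 0},
    {"fingers": 0, "linear": [0, 0, 24], "yaw": 0},
    {"fingers": 0, "linear": [0, 0, 16], "yaw": 0},
    {"fingers": 0, "linear": [0, 0, 8], "yaw": 0},
    {"fingers": 0, "linear": [0, 0, 0], "yaw": 0},
  ],
)

```text
t: 2.7
eef_pos: [0.4958, 0.3615, 0.1078]
orientation: [[-0.316, 0.949, -0.001], [0.949, 0.316, -0.0], [-0.0, -0.001, -1.0]]
ft_force: [0.1, 0.1, -0.3]
gripper_width: 0.0855
finger_force: 0.0
```

arm_command(
  targets=[
    {"fingers": 255, "linear": [0, 0, 0], "yaw": 0},
    {"fingers": 255, "linear": [0, 0, 0], "yaw": 0},
    {"fingers": 255, "linear": [0, 0, 0], "yaw": 0},
    {"fingers": 255, "linear": [0, 0, 0], "yaw": 0},
    {"fingers": 255, "linear": [0, 0, 0], "yaw": 0},
    {"fingers": 255, "linear": [0, 0, 0], "yaw": 0},
    {"fingers": 255, "linear": [0, 0, 0], "yaw": 0},
    {"fingers": 255, "linear": [0, 0, 0], "yaw": 0},
  ],
  force=50,
)

```text
t: 3.7
eef_pos: [0.4963, 0.3612, 0.108]
orientation: [[-0.315, 0.949, -0.0], [0.949, 0.315, -0.0], [-0.0, -0.0, -1.0]]
ft_force: [0.5, -0.5, 0.3]
gripper_width: -0.0004
finger_force: 0.0
```

The fingers closed on nothing, so I'll look.

```bash
python3 m.py w3; python3 -c "
from h import *
shot('scene','scene1')
a=cv2.imread('pics/scene1.png')[90:220,130:270];b=cv2.imread('pics/w3.png')
cv2.imwrite('pics/c3.png',np.hstack([cv2.resize(a,(414,384)),cv2.resize(b,(386,384))]))"
```

```text
tcp [0.4963 0.3612 0.108 ] R [[-0.315, 0.949, -0.0], [0.949, 0.315, -0.0], [-0.0, -0.0, -1.0]] q [-0.97, 0.43, 0.34, 1.78, -0.17, 0.96, -0.24]
knob 816 0.1335 [493.  368.2] [18.1 44. ] 17.6
top 472 0.1335 [491.6 374.9] [16.  30.4] 19.3
green [315. 255.] 134 [0.5523 0.3449 0.0908]
```

View pics/c3.png

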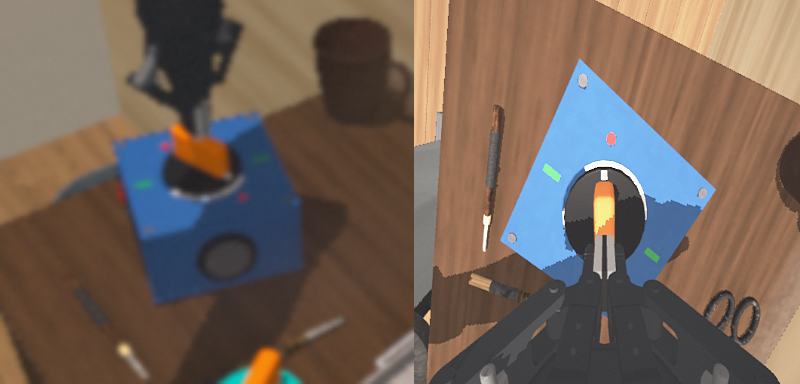

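```bash
python3 - <<'E'
from h import *
im,P,d=cloud('w3'); s=read_state(); z=np.load('w3.npz'); fx,fy,cx,cy=z['K'];E=z['E']
def proj(p): q=E[:3,:3].T@(np.array(p)-E[:3,3]); return (cx+fx*q[0]/-q[2], cy-fy*q[1]/-q[2], -q[2])
print('cam',E[:3,3].round(3),'axis',-E[:3,2].round(3)); print('tcp px',np.round(proj(s['eef_pos']),3),'knobtop px',np.round(proj([.496,.3615,.134]),3))
for v in range(200,330,8): print(v,[(im[v,u].tolist(),P[v,u].round(3).tolist()) for u in (244,253,262)])
cv2.imwrite('pics/c4.png',cv2.resize(im[170:340,165:345,::-1],None,fx=3.4,fy=3.4,interpolation=cv2.INTER_CUBIC))
E
```

```text
cam [0.47  0.44  0.278] axis [ 0.103 -0.31  -0.945]
tcp px [2.52627e+02 2.25479e+02 1.88000e-01] knobtop px [2.52278e+02 2.44552e+02 1.63000e-01]
200 [([247, 231, 131], [0.483, 0.386, 0.132]), ([247, 232, 132], [0.488, 0.387, 0.133]), ([247, 219, 119], [0.493, 0.389, 0.132])]
208 [([247, 239, 142], [0.485, 0.381, 0.133]), ([247, 240, 143], [0.489, 0.383, 0.134]), ([247, 223, 124], [0.494, 0.384, 0.132])]
216 [([247, 239, 142], [0.486, 0.377, 0.133]), ([247, 240, 144], [0.491, 0.378, 0.133]), ([248, 231, 128], [0.496, 0.38, 0.133])]
224 [([247, 239, 142], [0.488, 0.372, 0.133]), ([248, 227, 121], [0.492, 0.374, 0.134]), ([240, 142, 79], [0.497, 0.375, 0.133])]
232 [([241, 136, 74], [0.489, 0.367, 0.133]), ([244, 152, 84], [0.494, 0.369, 0.133]), ([240, 142, 78], [0.499, 0.37, 0.132])]
240 [([180, 173, 168], [0.489, 0.369, 0.146]), ([58, 56, 56], [0.493, 0.37, 0.145]), ([180, 173, 167], [0.498, 0.372, 0.145])]
248 [([180, 173, 167], [0.489, 0.369, 0.154]), ([56, 54, 55], [0.493, 0.37, 0.154]), ([181, 173, 167], [0.498, 0.372, 0.154])]
256 [([181, 173, 169], [0.489, 0.369, 0.161]), ([58
[... 478 characters left out ...]
.371, 0.186]), ([72, 69, 68], [0.496, 0.361, 0.172]), ([62, 63, 64], [0.497, 0.372, 0.185])]
296 [([62, 63, 64], [0.49, 0.37, 0.19]), ([71, 67, 67], [0.498, 0.358, 0.173]), ([61, 61, 63], [0.496, 0.373, 0.191])]
304 [([58, 54, 58], [0.49, 0.37, 0.194]), ([70, 67, 66], [0.499, 0.354, 0.173]), ([62, 63, 67], [0.496, 0.373, 0.195])]
312 [([64, 64, 66], [0.493, 0.358, 0.185]), ([73, 112, 162], [0.524, 0.278, 0.091]), ([60, 59, 61], [0.497, 0.37, 0.196])]
320 [([67, 69, 67], [0.495, 0.353, 0.183]), ([166, 120, 93], [0.554, 0.189, 0.001]), ([66, 64, 68], [0.502, 0.357, 0.185])]
328 [([63, 64, 66], [0.496, 0.351, 0.186]), ([155, 112, 86], [0.558, 0.176, 0.0]), ([63, 61, 64], [0.502, 0.355, 0.187])]
```

View pics/c4.png

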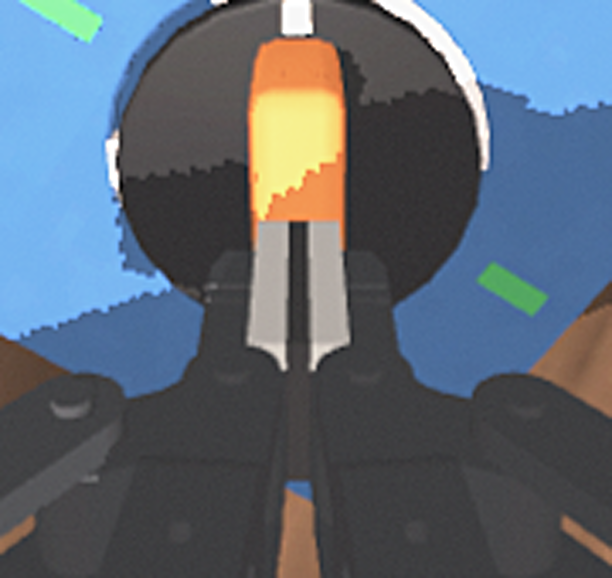

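The pictures show the closed pads in line with the bar, but their tips at z≈0.140, just above the knob's top (0.134). The fingers' ends really sit about 32 mm higher than the reported TCP. x and y agree and the knob hasn't moved. I'll open, go down 30 mm and grip again.

arm_command(
  targets=[
    {"fingers": 0, "linear": [0, 0, 0], "yaw": 0},
    {"fingers": 0, "linear": [0, 0, 0], "yaw": 0},
    {"fingers": 0, "linear": [0, 0, 0], "yaw": 0},
    {"fingers": 0, "linear": [0, 0, 0], "yaw": 0},
    {"fingers": 0, "linear": [0, 0, 0], "yaw": 0},
    {"fingers": 0, "linear": [0, 0, 0], "yaw": 0},
    {"fingers": 0, "linear": [0, 0, 8], "yaw": 0},
    {"fingers": 0, "linear": [0, 0, 8], "yaw": 0},
    {"fingers": 0, "linear": [0, 0, 7], "yaw": 0},
    {"fingers": 0, "linear": [0, 0, 7], "yaw": 0},
    {"fingers": 0, "linear": [0, 0, 0], "yaw": 0},
  ],
)

```text
t: 5.18
eef_pos: [0.4957, 0.3606, 0.077]
orientation: [[-0.315, 0.949, -0.001], [0.949, 0.315, -0.001], [-0.001, -0.002, -1.0]]
ft_force: [-0.2, 0.3, 0.3]
gripper_width: 0.0854
finger_force: 0.0
```

arm_command(
  targets=[
    {"fingers": 255, "linear": [0, 0, 0], "yaw": 0},
    {"fingers": 255, "linear": [0, 0, 0], "yaw": 0},
    {"fingers": 255, "linear": [0, 0, 0], "yaw": 0},
    {"fingers": 255, "linear": [0, 0, 0], "yaw": 0},
    {"fingers": 255, "linear": [0, 0, 0], "yaw": 0},
    {"fingers": 255, "linear": [0, 0, 0], "yaw": 0},
    {"fingers": 255, "linear": [0, 0, 0], "yaw": 0},
  ],
  force=50,
)

```text
t: 6.05
eef_pos: [0.4968, 0.3614, 0.0784]
orientation: [[-0.315, 0.949, 0.001], [0.949, 0.315, 0.001], [0.0, 0.001, -1.0]]
ft_force: [0.1, 0.7, 2.2]
gripper_width: 0.0153
finger_force: 49.4
```

Gripped (15.3 mm, 49 N). Next I turn counter-clockwise, which is negative tool yaw, by about 0.95 rad.

arm_command(
  targets=[
    {"fingers": 255, "linear": [0, 0, 0], "yaw": -0.1},
    {"fingers": 255, "linear": [0, 0, 0], "yaw": -0.1},
    {"fingers": 255, "linear": [0, 0, 0], "yaw": -0.1},
    {"fingers": 255, "linear": [0, 0, 0], "yaw": -0.1},
    {"fingers": 255, "linear": [0, 0, 0], "yaw": -0.1},
    {"fingers": 255, "linear": [0, 0, 0], "yaw": -0.1},
    {"fingers": 255, "linear": [0, 0, 0], "yaw": -0.1},
    {"fingers": 255, "linear": [0, 0, 0], "yaw": -0.1},
    {"fingers": 255, "linear": [0, 0, 0], "yaw": 0},
  ],
)

```text
t: 7.18
eef_pos: [0.4966, 0.3613, 0.0784]
orientation: [[-0.9, 0.437, 0.0], [0.437, 0.9, 0.0], [-0.0, 0.0, -1.0]]
ft_force: [-0.3, -0.3, 2.3]
gripper_width: 0.0148
finger_force: 49.6
```

arm_command(
  targets=[
    {"fingers": 255, "linear": [0, 0, 0], "yaw": -0.08},
    {"fingers": 255, "linear": [0, 0, 0], "yaw": -0.07},
    {"fingers": 255, "linear": [0, 0, 0], "yaw": 0},
    {"fingers": 255, "linear": [0, 0, 0], "yaw": 0},
  ],
)

```text
t: 7.68
eef_pos: [0.4966, 0.3613, 0.0784]
orientation: [[-0.955, 0.298, 0.0], [0.298, 0.955, 0.0], [-0.0, 0.0, -1.0]]
ft_force: [0.3, -0.0, 4.1]
gripper_width: 0.015
finger_force: 49.7
```

```bash
python3 -c "
from h import *
s=read_state();print(s['wrist_torque'],s['ft_force'],s['qpos'])"; python3 m.py w5
```

```text
[-0.02355571  0.03310169 -0.04112755] [ 0.34919202 -0.00730971  4.08792286] [-0.80563899  0.45326661  0.13557759  1.79165545 -0.07550373  0.90115048
  0.63169686]
tcp [0.4966 0.3613 0.0784] R [[-0.955, 0.298, 0.0], [0.298, 0.955, 0.0], [-0.0, 0.0, -1.0]] q [-0.81, 0.45, 0.14, 1.79, -0.08, 0.9, 0.63]
knob 3054 0.1338 [494.8 359.6] [18.  58.8] 72.5
top 2483 0.1338 [495.2 360.9] [16.  58.7] 73.4
```

View pics/w5.png

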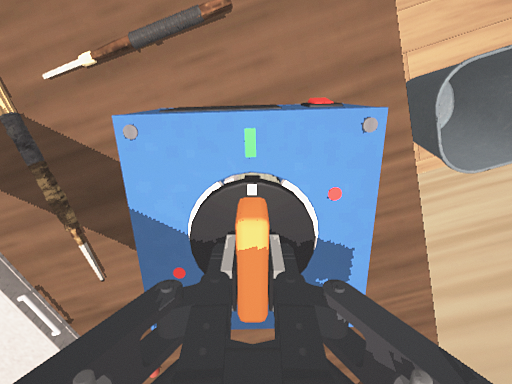

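The bar (252,260) now lines up with the green mark (250,142), about 0.03 rad short, with the filter still seated. Lifting, slowly at first.

arm_command(
  targets=[
    {"fingers": 255, "linear": [0, 0, -3], "yaw": 0},
    {"fingers": 255, "linear": [0, 0, -4], "yaw": 0},
    {"fingers": 255, "linear": [0, 0, -5], "yaw": 0},
    {"fingers": 255, "linear": [0, 0, 0], "yaw": 0},
  ],
)

```text
t: 8.22
eef_pos: [0.4965, 0.3612, 0.0904]
orientation: [[-0.955, 0.296, 0.0], [0.296, 0.955, 0.0], [-0.0, 0.0, -1.0]]
ft_force: [-0.0, 0.0, -2.4]
gripper_width: 0.0152
finger_force: 49.1
```

arm_command(
  targets=[
    {"fingers": 255, "linear": [0, 0, -12], "yaw": 0},
    {"fingers": 255, "linear": [0, 0, -12], "yaw": 0},
    {"fingers": 255, "linear": [0, 0, -12], "yaw": 0},
    {"fingers": 255, "linear": [0, 0, -12], "yaw": 0},
    {"fingers": 255, "linear": [0, 0, -12], "yaw": 0},
    {"fingers": 255, "linear": [0, 0, -12], "yaw": 0},
    {"fingers": 255, "linear": [0, 0, -12], "yaw": 0},
    {"fingers": 255, "linear": [0, 0, -12], "yaw": 0},
    {"fingers": 255, "linear": [0, 0, -10], "yaw": 0},
    {"fingers": 255, "linear": [0, 0, 0], "yaw": 0},
  ],
)

```text
t: 9.48
eef_pos: [0.4971, 0.3617, 0.1974]
orientation: [[-0.955, 0.296, 0.002], [0.296, 0.955, 0.002], [-0.001, 0.002, -1.0]]
ft_force: [0.2, 0.5, -0.8]
gripper_width: 0.0152
finger_force: 49.2
```

```bash
python3 m.py w6; python3 - <<'E'
from h import *
s=read_state(); R=np.array(s['orientation']); 
print('to tray, tool mm', R.T@(np.array([.568,.038,0])-np.array([*s['eef_pos'][:2],0]))*1000)
E
```

```text
tcp [0.4971 0.3617 0.1974] R [[-0.955, 0.296, 0.002], [0.296, 0.955, 0.002], [-0.001, 0.002, -1.0]] q [-0.82, 0.32, 0.15, 1.7, -0.05, 1.12, 0.62]
knob 3252 0.2526 [493.6 361. ] [28.9 64.5] 88.4
top 2685 0.2526 [496.  360.8] [15.8 60.3] 72.6
to tray, tool mm [-1.63997746e+02 -2.87611954e+02 -1.13609175e-01]
```

The knob top is at 0.253, so the foot is at about 0.13, clear of the extractor. Carrying it to the tray.

arm_command(
  targets=[
    {"fingers": 255, "linear": [-8, -14, 0], "yaw": 0},
    {"fingers": 255, "linear": [-16, -28, 0], "yaw": 0},
    {"fingers": 255, "linear": [-20, -35, 0], "yaw": 0},
    {"fingers": 255, "linear": [-20, -35, 0], "yaw": 0},
    {"fingers": 255, "linear": [-20, -35, 0], "yaw": 0},
    {"fingers": 255, "linear": [-20, -35, 0], "yaw": 0},
    {"fingers": 255, "linear": [-20, -35, 0], "yaw": 0},
    {"fingers": 255, "linear": [-20, -35, 0], "yaw": 0},
    {"fingers": 255, "linear": [-13, -23, 0], "yaw": 0},
    {"fingers": 255, "linear": [-7, -13, 0], "yaw": 0},
    {"fingers": 255, "linear": [0, 0, 0], "yaw": 0},
    {"fingers": 255, "linear": [0, 0, 0], "yaw": 0},
  ],
)

```text
t: 11.02
eef_pos: [0.5673, 0.0393, 0.1958]
orientation: [[-0.956, 0.294, -0.001], [0.294, 0.956, 0.001], [0.001, 0.001, -1.0]]
ft_force: [-1.0, 1.0, -1.8]
gripper_width: 0.0148
finger_force: 49.1
```

```bash
python3 m.py w7; python3 - <<'E'
from h import *
shot('top','top2'); shot('scene','scene2')
a=cv2.imread('pics/scene2.png'); b=cv2.imread('pics/w7.png')
cv2.imwrite('pics/c7.png',np.hstack([cv2.resize(a,(400,300)),cv2.resize(b,(400,300))]))
E
```

```text
tcp [0.5673 0.0393 0.1958] R [[-0.956, 0.294, -0.001], [0.294, 0.956, 0.001], [0.001, 0.001, -1.0]] q [-0.42, 0.24, 0.33, 1.82, -0.09, 1.09, 1.21]
knob 3904 0.2512 [671.1  66.3] [272.8  44.8] 13.6
top 3302 0.2512 [566.4  38.5] [15.9 60. ] 72.5
```

View pics/c7.png

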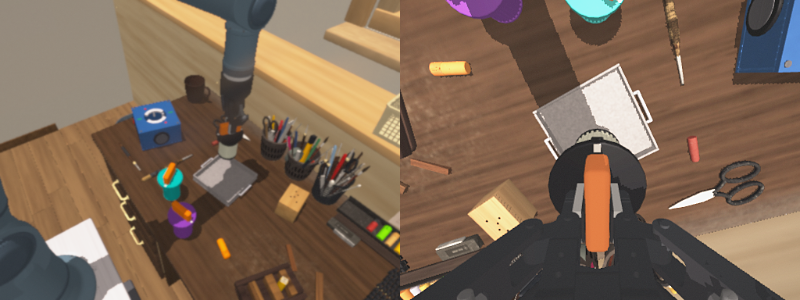

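The filter hangs upright over the tray, with the tools undisturbed. Its foot is at about 0.128, so the floor is about 124 mm below. Lowering.

arm_command(
  targets=[
    {"fingers": 255, "linear": [0, 0, 10], "yaw": 0},
    {"fingers": 255, "linear": [0, 0, 15], "yaw": 0},
    {"fingers": 255, "linear": [0, 0, 15], "yaw": 0},
    {"fingers": 255, "linear": [0, 0, 15], "yaw": 0},
    {"fingers": 255, "linear": [0, 0, 15], "yaw": 0},
    {"fingers": 255, "linear": [0, 0, 15], "yaw": 0},
    {"fingers": 255, "linear": [0, 0, 15], "yaw": 0},
    {"fingers": 255, "linear": [0, 0, 10], "yaw": 0},
    {"fingers": 255, "linear": [0, 0, 5], "yaw": 0},
    {"fingers": 255, "linear": [0, 0, 2], "yaw": 0},
    {"fingers": 255, "linear": [0, 0, 0], "yaw": 0},
    {"fingers": 255, "linear": [0, 0, 0], "yaw": 0},
  ],
)

```text
t: 12.68
eef_pos: [0.5682, 0.0375, 0.0797]
orientation: [[-0.955, 0.296, 0.001], [0.296, 0.955, 0.0], [-0.001, 0.001, -1.0]]
ft_force: [-0.4, 0.3, -1.8]
gripper_width: 0.0151
finger_force: 49.1
```

arm_command(
  targets=[
    {"fingers": 255, "linear": [0, 0, 2], "yaw": 0},
    {"fingers": 255, "linear": [0, 0, 1], "yaw": 0},
    {"fingers": 255, "linear": [0, 0, 0], "yaw": 0},
  ],
)

```text
t: 13.05
eef_pos: [0.5676, 0.0375, 0.0759]
orientation: [[-0.955, 0.296, -0.0], [0.296, 0.955, -0.0], [0.0, -0.0, -1.0]]
ft_force: [-1.3, 0.2, -0.8]
gripper_width: 0.015
finger_force: 49.1
```

arm_command(
  targets=[
    {"fingers": 255, "linear": [0, 0, 1], "yaw": 0},
    {"fingers": 255, "linear": [0, 0, 1], "yaw": 0},
    {"fingers": 255, "linear": [0, 0, 0], "yaw": 0},
  ],
)

```text
t: 13.42
eef_pos: [0.5676, 0.0375, 0.0739]
orientation: [[-0.955, 0.296, -0.0], [0.296, 0.955, -0.0], [0.0, -0.0, -1.0]]
ft_force: [0.3, 0.2, -2.3]
gripper_width: 0.0152
finger_force: 49.1
```

arm_command(
  targets=[
    {"fingers": 255, "linear": [0, 0, 1], "yaw": 0},
    {"fingers": 255, "linear": [0, 0, 0], "yaw": 0},
  ],
)

```text
t: 13.68
eef_pos: [0.5676, 0.0375, 0.073]
orientation: [[-0.955, 0.296, -0.0], [0.296, 0.955, -0.0], [0.0, -0.0, -1.0]]
ft_force: [-0.0, -0.1, -1.8]
gripper_width: 0.0154
finger_force: 49.1
```

arm_command(
  targets=[
    {"fingers": 255, "linear": [0, 0, 1], "yaw": 0},
    {"fingers": 255, "linear": [0, 0, 0], "yaw": 0},
  ],
)

```text
t: 13.92
eef_pos: [0.5679, 0.0375, 0.0724]
orientation: [[-0.955, 0.296, 0.0], [0.296, 0.955, 0.0], [-0.0, 0.0, -1.0]]
ft_force: [-0.7, 0.1, 1.1]
gripper_width: 0.0154
finger_force: 49.4
```

arm_command(
  targets=[
    {"fingers": 255, "linear": [0, 0, 0.5], "yaw": 0},
    {"fingers": 255, "linear": [0, 0, 0], "yaw": 0},
  ],
)

```text
t: 14.18
eef_pos: [0.568, 0.0375, 0.0724]
orientation: [[-0.955, 0.296, 0.0], [0.296, 0.955, 0.0], [-0.0, 0.0, -1.0]]
ft_force: [-2.4, 0.4, 5.5]
gripper_width: 0.0153
finger_force: 50.1
```

The foot is on the floor (force is now +5.5 N and z has stopped). Release, then go straight up.

arm_command(
  targets=[
    {"fingers": 180, "linear": [0, 0, 0], "yaw": 0},
    {"fingers": 120, "linear": [0, 0, 0], "yaw": 0},
    {"fingers": 60, "linear": [0, 0, 0], "yaw": 0},
    {"fingers": 0, "linear": [0, 0, 0], "yaw": 0},
    {"fingers": 0, "linear": [0, 0, 0], "yaw": 0},
    {"fingers": 0, "linear": [0, 0, 0], "yaw": 0},
    {"fingers": 0, "linear": [0, 0, 0], "yaw": 0},
  ],
)

```text
t: 15.05
eef_pos: [0.5677, 0.0375, 0.0716]
orientation: [[-0.955, 0.296, 0.0], [0.296, 0.955, -0.0], [-0.0, -0.0, -1.0]]
ft_force: [-0.2, 0.2, -1.3]
gripper_width: 0.0856
finger_force: 0.0
```

arm_command(
  targets=[
    {"fingers": 0, "linear": [0, 0, -8], "yaw": 0},
    {"fingers": 0, "linear": [0, 0, -15], "yaw": 0},
    {"fingers": 0, "linear": [0, 0, -20], "yaw": 0},
    {"fingers": 0, "linear": [0, 0, -20], "yaw": 0},
    {"fingers": 0, "linear": [0, 0, -20], "yaw": 0},
    {"fingers": 0, "linear": [0, 0, -20], "yaw": 0},
    {"fingers": 0, "linear": [0, 0, -10], "yaw": 0},
    {"fingers": 0, "linear": [0, 0, 0], "yaw": 0},
    {"fingers": 0, "linear": [0, 0, 0], "yaw": 0},
  ],
)

```text
t: 16.18
eef_pos: [0.5671, 0.0375, 0.1839]
orientation: [[-0.955, 0.296, -0.001], [0.296, 0.955, -0.0], [0.001, -0.001, -1.0]]
ft_force: [-0.3, 0.3, -0.3]
gripper_width: 0.0854
finger_force: 0.0
```

```bash
python3 m.py w8; python3 - <<'E'
from h import *
im,P,d=cloud('w8'); v,u=np.mgrid[:384,:512]
r=(P[...,2]>.02)&(P[...,2]<.03)&(abs(P[...,0]-.568)<.11)&(abs(P[...,1]-.038)<.11)
print('rim',P[r].min(0).round(3),P[r].max(0).round(3))
shot('scene','scene3')
a=cv2.imread('pics/scene3.png'); b=cv2.imread('pics/w8.png')
cv2.imwrite('pics/c8.png',np.hstack([cv2.resize(a,(400,300)),cv2.resize(b,(400,300))]))
E
```

```text
tcp [0.5671 0.0375 0.1839] R [[-0.955, 0.296, -0.001], [0.296, 0.955, -0.0], [0.001, -0.001, -1.0]] q [-0.42, 0.25, 0.33, 1.83, -0.09, 1.07, 1.21]
knob 1179 0.1279 [650.8  36.7] [ 29.6 225.5] 89.9
top 1086 0.1279 [566.9  36.9] [15.6 58.1] 72.2
rim [ 0.483 -0.051  0.02 ] [0.657 0.126 0.028]
```

View pics/c8.png

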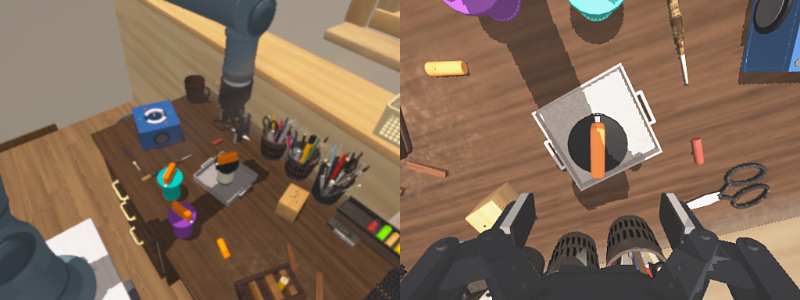

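The filter stands upright at the tray's centre, its knob at (598,150), top at 0.128 so the grip point is at 0.114. The gripper is clear and the tools, pen and blank lie as before.

```bash
python3 -c "
from plant import manip; print(manip.finish_job())"
```

```text
the job is handed in; nothing more can be done
None
```

The filter cartridge was turned to the green marks, lifted out and set down gently, and it now stands upright and released near the middle of the grey tray; the job is handed in at about 16 s, but no verdict was returned.

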